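# Swap the blank for the standard in the bench photometer

## Robot

A 6-joint arm with a two-finger parallel gripper is mounted at the origin on the work surface. World frame = base frame: x ahead of the robot, y to its left, z up, the work surface at z = 0. Lengths are in m, angles in degrees, forces in N, time in s.
With the tool pointing down it reaches from about 0.3 to 0.85 m from the base axis. Payload 5.4 kg.
Tool frame: the origin (TCP) lies at the very end of the fingers, on their centre line; the grasp point (between the pads) lies 19 mm behind it; z points along the fingers, y is the line along which they close (so a half turn about z gives the same grasp; the last joint's range is limited). The gripper opens to 85 mm and grips with 20 to 120 N. Pads are 22 mm wide; open, the fingers measure 114 mm over their backs; the gripper's body (76 mm by 85 mm) begins 54 mm behind the grasp point. The pads swing forward as they close: fully open they stand 13 mm farther back than shut.
Start: joints at [63.421, 9.076, 91.501, -0, 79.423, -12.038], TCP at [0.144, 0.557, 0.231] pointing down, gripper open.
Joint ranges: [-166.64, 166.64], [-54.1, 131.32], [10.49, 154.53], [-73.88, 253.88], [9.74, 151.15], [-171.62, 171.62]. Speed limits (degrees/s): [147.25, 147.25, 180, 180, 180, 180].

## Interface

Orientations are given as [roll, pitch, yaw] about the fixed x, y, z axes, in that order (R = Rz(yaw) Ry(pitch) Rx(roll)).
In Python, from station import get_obs, get_image, job, spotter gives the robot as it stands.
- The arm moves only by the tool move_arm, never from a script. Its argument "commands" is a list that holds one entry, the list of rows, each a list of 7 numbers: the shift along the tool's x, y, z in mm, then the turn, a rotation vector about the tool's x, y, z in degrees, then the opening, from 0 (shut) to 1 (fully open). A call has 1 to 5 rows; each row shifts and turns the commanded pose from where the row before left it, along the tool's axes as they then stand; what a row does not reach is not made up. A row lasts 1/12 s, in which the tool goes at most 41.7 mm and 7.16 degrees, less where a joint would pass 70% of its speed; a pose out of reach is approached as far as the arm can. A call with a gripper value outside its range is refused whole. The fingers move at their own pace and stop on an object; "force" is the grip in N (left out, the last holds). Time passes only in rows, so rows that do not move let the fingers close. It gives the time, the measured TCP pose, the force, the opening and the grip force at its end, in the units of the state.
- get_obs(): the state, without advancing time (a new reading comes with each control period).
- get_image(name): name is "scene" or "side" or "wrist"; returns a dict with "img" (400x640x3 uint8, blue, green, red), "z_map" (400x640 float32, m along the optical axis (not along the pixel's ray), 0 where there is no reading), "fov_y" (degrees; the focal length in pixels is half the picture's height over the tangent of half this angle, whatever the lens; pixels are square), "cx", "cy" (the principal point, pixels), "world_from_camera" (4x4, takes a point from camera to world coordinates); the wrist camera has in their place "tool_from_camera" (4x4, takes a point from camera to tool coordinates, whose origin is the TCP and whose axes are the flange's). Camera axes: x right, y down, z forward; pixel columns grow to the right and rows downward; lengths in m; the calibration is good to about 2 mm. A picture is of the moment at which its call begins: read the wrist's pose just before it.
- job.sign_off(): hands the job in; it is judged then, once.
Trained networks look in a picture, given as the dict that the camera call returned (one of the last four; its "shot" number tells which), for a name from the list of things; names that differ only in an ending like _2 or _b are one class to them, and where a whole thing is asked for, a point or a joint stands for the part that bears it (a point fixed in the world has none). Each returns a list of dicts, best first, with "conf" (0 to 1); they miss things now and then, are a little off and sometimes report something else, mostly with a low value. They report only what shows in the picture. A call takes as long as a camera call.
- spotter.search_frame(name, picture): "rect" ([centre column, centre row, width, height] in pixels, round what is visible of it).
The state is a dict: "time": time; "q": joint angles; "joint_vel": joint speeds; "tau": joint torques, N m; "ee_pos": TCP position; "tool_rot": TCP orientation; "wrist_force": force on the tool from outside, world axes, zero at the start; "ft_torque": the same for the moment, N m; "grip_width": finger opening in m; "grip_force": force on a finger pad.
Only numpy, scipy, OpenCV 4.12 (cv2) and the standard library are available. Lean on these libraries where they do the work, as an engineer would, in place of code of your own. Each camera call takes 0.05 s, during which the arm holds its last target. There are 200 camera calls.

## Task

The photometer has just been zeroed: lift the blue-capped blank cell out of its cell holder and stand it upright in the tray's empty pocket, then set the red-capped standard cell in the holder, upright and fully home, with its clear faces across the light path that runs from front to back, and shut the compartment lid. Take the two cells by their frosted sides or cap, never with the fingers on a clear face. Leave the green-capped and yellow-capped cells, the beaker and the amber jar standing where they are.

Things in the scene. Friction and masses are not known exactly. Their poses are not given: they have to be found in the camera images.
- blank: Square glass cell, 25 x 25 mm, 60 mm tall, 45 to 95 g, two opposite sides clear, the other two frosted white, flat and parallel; its top 6 mm is a blue square cap, also 25 x 25 mm. Origin: centre of the underside. x: normal of the two clear faces, y: normal of the two frosted faces, z: up through the cap. Starts in the cell holder, x along the light path.
- standard: Square glass cell, 25 x 25 mm, 60 mm tall, 45 to 95 g, two opposite sides clear, the other two frosted white, flat and parallel; its top 6 mm is a red square cap, also 25 x 25 mm. Origin: centre of the underside. x: normal of the two clear faces, y: normal of the two frosted faces, z: up through the cap. Starts in a tray pocket, turned any way.
- blank_win_a: The clear face of the blank on its +x side; no finger may press on it. Origin: on the underside, 9.5 mm from the blank's origin along its +x. Axes as the blank's.
- blank_win_b: The clear face of the blank on its -x side; no finger may press on it. Origin: on the underside, 9.5 mm from the blank's origin along its -x. Axes as the blank's.
- standard_win_a: The clear face of the standard on its +x side; no finger may press on it. Origin: on the underside, 9.5 mm from the standard's origin along its +x. Axes as the standard's.
- standard_win_b: The clear face of the standard on its -x side; no finger may press on it. Origin: on the underside, 9.5 mm from the standard's origin along its -x. Axes as the standard's.
- green_cell: Bystander: a cell like the standard but with a green cap, standing in a tray pocket, turned any way.
- yellow_cell: Bystander: a cell like the standard but with a yellow cap, standing in a tray pocket, turned any way.
- photometer: White bench photometer, fixed, front facing world +y, give or take (up to 0.55 rad towards +x). Origin: on the bench, under the middle of the cell holder. x: from its front to its back (the light path), z up. It spans x -60 (front) to 230 mm, y -100 to 260 mm; its deck is 110 mm high, its housing 150 mm behind x = 78 mm.
- compartment (a point): Middle of the cell compartment's mouth, 110 mm above the bench, straight over cell_seat; axes as the photometer's. The compartment is a pit with its floor 65 mm below this, x -45 to 47 mm, y -62 to 62 mm; its front wall is 15 mm thick and ends the photometer there. A seated cell's top is 5 mm below the mouth.
- cell_seat (a point): Middle of the cell holder's floor, where a seated cell's origin lies, 45 mm above the bench; axes as the photometer's, x is the light path. The holder is a socket 27.5 x 27.5 mm: front and back walls (x) 28 mm tall, 22 mm wide, 6 mm thick, with round light apertures; side walls (y) only 14 mm tall, to leave room for fingers. The top 4 mm of each wall flares out by 3 mm.
- lid (a joint): Angle of the compartment lid, rad: 0 shut, growing as it opens, stop at 1.25. It starts at 1.10 to 1.22 and leans over the holder from behind: a hand straight from above meets it, one tilted 30 to 40 degrees with its body leaning to the photometer's front passes. A stiff hinge holds it at any angle; 2 N on its outer face near the free edge, forward and down, shuts it.
- lid_hinge (a point): Middle of the lid's hinge line (along y), level with the lid's underside when shut: 54 mm behind cell_seat, 112 mm above the bench; axes as the photometer's. The lid is a plate 12 mm thick, 140 mm wide along y, reaching 114 mm from the hinge, with a lip 44 mm wide and 12 mm long in the middle of its free edge.
- lid_edge (a point): Middle of the lid's free edge on its outer face (upper when shut), 114 mm from the hinge and 12 mm over the lid's underside; it moves with the lid.
- tray: Light grey-blue tray, fixed, 146 x 146 x 12 mm, turned any way. Origin: centre of the underside. It has four square pockets, 46 x 46 mm, 8 mm deep, sides along the tray's x and y, centres 33 mm from the tray's middle in x and in y. Three hold cells, one is empty.
- beaker: Bystander: small clear beaker, 56 mm wide, 62 mm tall, empty. Origin: centre of the underside.
- jar: Bystander: amber jar with a black cap, 46 mm wide, 58 mm tall. Origin: centre of the underside.
- pocket0 (a point): Centre of the floor of the tray pocket at tray +x +y, 4 mm above the bench; axes as the tray's. The empty one is that with no cell near this point.
- pocket1 (a point): Centre of the floor of the tray pocket at tray +x -y, 4 mm above the bench; axes as the tray's.
- pocket2 (a point): Centre of the floor of the tray pocket at tray -x -y, 4 mm above the bench; axes as the tray's.
- pocket3 (a point): Centre of the floor of the tray pocket at tray -x +y, 4 mm above the bench; axes as the tray's.

How it is judged:
By the outcome, as a careful person would: the job done as asked, in the order asked, and still so for the second after the job is handed in, with the robot touching nothing.
It also fails if it takes over 72 s, if anything falls off the work surface, if the arm or the gripper's body presses on something with over 40 N, if the wrist force passes 120 N, or if a joint passes its speed limit or range.

## Working session

There is one attempt and no reset: what is moved stays moved. The work goes in short steps, Python scripts to look and compute and a tool call to move; the robot and the scene stay as the last step left them, time stands still between calls to the robot, and variables do not carry over. Pictures are saved under pics/ and viewed, at most 10 in all, crops included, and the job is handed in when it is done.

Besides the shell and the picture viewer there is one more tool, called after "Emit:" as name(argument=value, ...), one argument or row to a line, values as JSON. move_arm: Moves the arm, as the interface text tells. Its arguments: {"type":"object","properties":{"commands":{"type":"array","items":{"type":"array","items":{"type":"array","items":{"type":"number"}}}},"force":{"type":"number"}},"required":["commands"]}

```bash
mkdir -p pics; ls; cat > h.py <<'E'
import numpy as np,cv2
from station import get_obs,get_image,job,spotter
from scipy.spatial.transform import Rotation as R
def cam(name):
    o=get_obs(); d=get_image(name)
    if 'world_from_camera' in d: T=np.array(d['world_from_camera'])
    else:
        W=np.eye(4);W[:3,:3]=Rt(o);W[:3,3]=o['ee_pos'];T=W@np.array(d['tool_from_camera'])
    return d,T
def Rt(o):
    a=np.array(o['tool_rot'])
    return R.from_euler('xyz',a,degrees=True).as_matrix() if a.size==3 else a
def cloud(d,T):
    z=d['z_map'];f=200/np.tan(np.radians(d['fov_y'])/2)
    v,u=np.mgrid[0:400,0:640]
    P=np.dstack([(u-d['cx'])*z/f,(v-d['cy'])*z/f,z])
    W=P@T[:3,:3].T+T[:3,3]; W[z<=0]=np.nan
    return W
E
python3 - <<'E'
from h import *
print(get_obs())
ims=[]
for n in ['scene','side']:
    d,T=cam(n); W=cloud(d,T)
    cv2.imwrite(f'pics/{n}0.png',d['img']); np.savez(f'{n}.npz',W=W,img=d['img'])
    print(n,T.round(3).tolist(),d['fov_y'],d['cx'],d['cy'])
    for k in ['blank','standard','green_cell','yellow_cell','photometer','lid','tray','beaker','jar']:
        for r in spotter.search_frame(k,d)[:2]: 
            c=r['rect'];p=W[min(399,int(c[1])),min(639,int(c[0]))]
            print(k,round(r['conf'],2),np.round(c).tolist(),p.round(3))
E
```

```text
pics
{'time': 0.0, 'q': array([ 6.34200991e+01,  9.11191276e+00,  9.15739781e+01, -5.66414928e-04,
        7.94253871e+01, -1.20411251e+01]), 'joint_vel': array([ 0.10966171,  0.01052222,  0.15352859, -0.01726316, -0.03972264,
        0.01772071]), 'tau': array([ 1.70478293e-04, -3.96004021e+01, -3.31425405e+01, -2.26570251e-04,
        8.34960316e-03, -1.23283161e-05]), 'ee_pos': array([0.14411481, 0.55600198, 0.23030838]), 'tool_rot': array([-1.79891054e+02, -2.26697551e-02,  1.65461307e+02]), 'wrist_force': array([ 0.35661785, -0.71733568,  1.34934113]), 'ft_torque': array([-0.02714778, -0.0577482 , -0.00874576]), 'grip_force': 0.0, 'grip_width': 0.08522390897923576}
scene [[0.257, 0.722, -0.642, 1.107], [0.966, -0.19, 0.173, -0.131], [0.003, -0.665, -0.747, 0.734], [0.0, 0.0, 0.0, 1.0]] 56.887705552015284 316.1261576172475 201.89478449777198
blank 0.73 [231.0, 230.0, 15.0, 28.0] [ 0.598 -0.184  0.106]
standard 0.6 [391.0, 181.0, 16.0, 21.0] [0.495 0.237 0.047]
green_cell 0.69 [370.0, 175.0, 14.0, 19.0] [0.458 0.192 0.049]
yellow_cell 0.62 [361.0, 194.0, 14.0, 25.0] [0.511 0.148 0
[... 457 characters left out ...]
 [0.0, 0.0, 0.0, 1.0]] 48.500057352773794 316.9729188730623 195.2306426834297
green_cell 0.57 [238.0, 195.0, 21.0, 27.0] [0.441 0.183 0.041]
yellow_cell 0.75 [265.0, 198.0, 11.0, 28.0] [0.492 0.142 0.04 ]
yellow_cell 0.23 [279.0, 237.0, 23.0, 32.0] [ 0.46  -0.012  0.044]
photometer 0.82 [456.0, 293.0, 273.0, 212.0] [ 0.588 -0.377  0.149]
photometer 0.64 [389.0, 225.0, 79.0, 74.0] [ 0.578 -0.222  0.176]
lid 0.48 [277.0, 236.0, 24.0, 37.0] [ 0.458 -0.009  0.043]
tray 0.91 [254.0, 197.0, 67.0, 42.0] [0.483 0.197 0.013]
beaker 0.67 [372.0, 193.0, 19.0, 11.0] [0.726 0.032 0.046]
jar 0.82 [279.0, 236.0, 22.0, 35.0] [ 0.461 -0.008  0.043]
jar 0.59 [451.0, 294.0, 272.0, 210.0] [ 0.58  -0.375  0.149]
```

View scene.

```bash
python3 - <<'E'
from h import *
s=np.load('scene.npz');W=s['W'];
cv2.imwrite('pics/s0z.png',cv2.resize(s['img'][130:380,60:460],None,fx=2,fy=2,interpolation=cv2.INTER_CUBIC))
for n in ['scene','side']:
    W=np.load(n+'.npz')['W']; z=W[...,2]
    for lo,hi in [(.105,.115),(.145,.155)]:
        m=(z>lo)&(z<hi)&(W[...,1]<0.1); P=W[m][:,:2].astype(np.float32)
        r=cv2.minAreaRect(P); print(n,lo,m.sum(),r,cv2.boxPoints(r).round(3).tolist())
    m=(abs(z-.012)<.0035)&(W[...,1]>.06)&(abs(W[...,0]-.5)<.15);P=W[m][:,:2].astype(np.float32)
    r=cv2.minAreaRect(P);print('tray',r,m.sum())
E
```

```text
scene 0.105 9180 ((0.3774305284023285, -0.3233727812767029), (0.5494629740715027, 0.8863140940666199), 74.2498779296875) [[-0.12399999797344208, -0.46700000762939453], [0.7289999723434448, -0.7080000042915344], [0.8790000081062317, -0.17900000512599945], [0.02500000037252903, 0.061000000685453415]]
scene 0.145 12813 ((0.3947630524635315, -0.23451128602027893), (0.2251901626586914, 0.9120434522628784), 65.01680755615234) [[-0.06599999964237213, -0.14399999380111694], [0.7609999775886536, -0.5289999842643738], [0.8560000061988831, -0.32499998807907104], [0.028999999165534973, 0.05999999865889549]]
tray ((0.5013947486877441, 0.39834606647491455), (0.2974453866481781, 0.5954815149307251), 0.7268624305725098) 1816
side 0.105 4862 ((0.39721813797950745, -0.22389765083789825), (0.303022563457489, 0.8827744722366333), 76.9871826171875) [[-0.06700000166893005, -0.2720000147819519], [0.7929999828338623, -0.47099998593330383], [0.8610000014305115, -0.17599999904632568], [0.0010000000474974513, 0.023000000044703484]]
side 0.145 15526 ((0.39863070845603943, -0.24956542253494263), (0.2133006751537323, 0.8866952061653137), 67.02001953125) [[-0.050999999046325684, -0.17499999701976776], [0.7649999856948853, -0.5210000276565552], [0.8479999899864197, -0.3240000009536743], [0.03200000151991844, 0.02199999988079071]]
tray ((0.4982585310935974, 1.1456880569458008), (0.2993457019329071, 2.09123158454895), 0.1611536592245102) 1854
```

View pics/s0z.png

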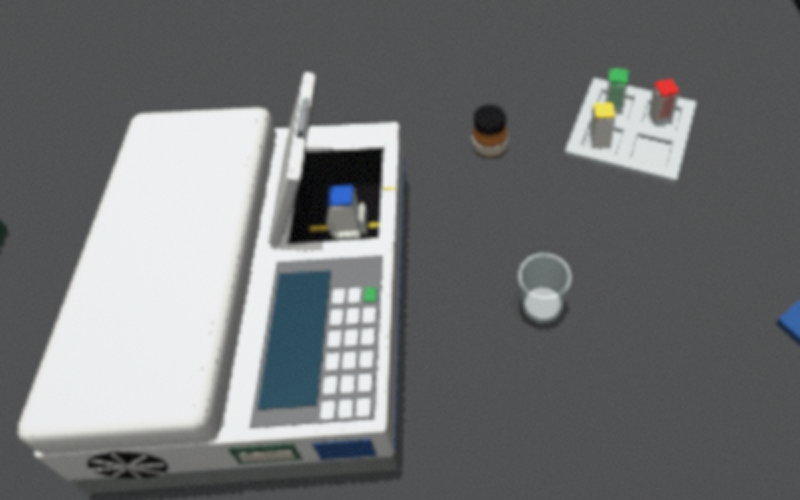

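```bash
python3 - <<'E'
from h import *
from scipy.optimize import minimize
def fit(P,hx,hy,x0,w=.004):
    # rectangle model-fit: boundary hull via soft containment: maximize IoU on 2mm raster
    P=P[:, :2]
    def c(p):
        co,si=np.cos(p[2]),np.sin(p[2]);d=P-p[:2]
        x=d@[co,si];y=d@[-si,co]
        e=np.maximum(abs(x)-hx,0)+np.maximum(abs(y)-hy,0)
        return np.minimum(e,.01).sum()
    return c
for n in ['scene','side']:
    D=np.load(n+'.npz');W=D['W'];z=W[...,2];img=D['img'].astype(int)
    m=(z>.106)&(z<.114)&(W[...,1]<0.02)&(W[...,0]>.38)&(W[...,1]>-.6)
    m=cv2.morphologyEx(m.astype(np.uint8),cv2.MORPH_OPEN,np.ones((2,2)))
    P=W[m>0][:,:2].astype(np.float32); r=cv2.minAreaRect(P)
    print(n,'deck',r,cv2.boxPoints(r).round(3).tolist())
    m=(abs(z-.012)<.0035)&(W[...,1]>.06)&(W[...,1]<.34)&(abs(W[...,0]-.5)<.13)&(img.min(-1)>110)
    P=W[m][:,:2].astype(np.float32); r=cv2.minAreaRect(P); print('tray',r,cv2.boxPoints(r).round(3).tolist())
    # cells caps
    hs=cv2.cvtColor(D['img'],cv2.COLOR_BGR2HSV)
    for nm,(a,b) in dict(red=(-6,6),green=(50,80),yellow=(22,34),blue=(105,125)).items():
        h=hs[...,0].astype(int);h=np.where(h>170,h-180,h)
        mm=(h>=a)&(h<=b)&(hs[...,1]>150)&(hs[...,2]>90)
        mm&=(((abs(z-.064)<.006)&(W[...,1]>.1)) if nm!='blue' else ((abs(z-.105)<.006)&(abs(W[...,0]-.6)<.06)))
        if mm.sum(): print(nm,mm.sum(),np.median(W[mm],0).round(4), cv2.minAreaRect(W[mm][:,:2].astype(np.float32)))
    m=(z>.16)&(W[...,1]<.02)&(W[...,0]>.4)
    P=W[m];print('lid',m.sum(),P.min(0).round(3),P.max(0).round(3))
    c=P.mean(0);u,s,v=np.linalg.svd(P-c,full_matrices=False);print(c,v.round(3).tolist(),s)
E
```

```text
scene deck ((0.6825506091117859, -0.1878029704093933), (0.23853930830955505, 0.5297318696975708), 48.248046875) [[0.4059999883174896, -0.10000000149011612], [0.8009999990463257, -0.453000009059906], [0.9599999785423279, -0.2750000059604645], [0.5640000104904175, 0.07800000160932541]]
tray ((0.4933195114135742, 0.20049747824668884), (0.14528800547122955, 0.1498667448759079), 56.21615219116211) [[0.39100000262260437, 0.18199999630451202], [0.5149999856948853, 0.09799999743700027], [0.5960000157356262, 0.21899999678134918], [0.47099998593330383, 0.30300000309944153]]
red 69 [0.4859 0.2437 0.0639] ((0.48441097140312195, 0.2447173148393631), (0.023418758064508438, 0.026736566796898842), 89.3978271484375)
green 29 [0.4506 0.1906 0.0642] ((0.44894465804100037, 0.19017961621284485), (0.016745755448937416, 0.0162219125777483), 60.1956787109375)
yellow 49 [0.5051 0.1495 0.0647] ((0.5046770572662354, 0.15018902719020844), (0.020349973812699318, 0.023256612941622734), 77.09542083740234)
blue 105 [ 0.5884 -0.1822  0.1053] ((0.5873848795890808, -0.1827690601348877), (0.023839281871914864, 0.026843
[... 712 characters left out ...]
3999981880188, 0.22100000083446503], [0.4729999899864197, 0.30300000309944153]]
red 51 [0.4809 0.2436 0.0623] ((0.4811495542526245, 0.2440405786037445), (0.02719767577946186, 0.023687873035669327), 83.99551391601562)
green 12 [0.4445 0.1861 0.0626] ((0.4447033703327179, 0.18607193231582642), (0.014748409390449524, 0.012341250665485859), 60.60794448852539)
yellow 39 [0.499  0.1479 0.0618] ((0.49971726536750793, 0.14905335009098053), (0.019225141033530235, 0.01865020953118801), 81.16414642333984)
lid 3190 [ 0.509 -0.242  0.16 ] [ 0.65  -0.184  0.232]
[ 0.57666454 -0.21409309  0.19340049] [[-0.982, 0.188, -0.001], [0.073, 0.39, 0.918], [-0.173, -0.902, 0.397]] [2.24573583 1.18397516 0.0910697 ]
```

```bash
cat >> h.py <<'E'
import sys,json
def rot(yaw,tilt=0):
    # tool-down at yaw, then body leans toward tool +x horizontally? z_t tilts by 'tilt' about tool y
    return R.from_euler('xyz',[180,0,yaw],degrees=True)*R.from_euler('y',tilt,degrees=True)
def plan(p,rt,n,open_=1.0,per=5,off=None):
    o=get_obs();p0=np.array(o['ee_pos']);r=R.from_matrix(Rt(o))
    w=(r.inv()*rt).as_rotvec(degrees=True)/n; dp=(np.array(p)-p0)/n*1000
    print('step',np.linalg.norm(dp).round(1),'deg',np.linalg.norm(w).round(2))
    rows=[]
    for i in range(n):
        s=r.inv().apply(dp); rows.append([*[round(float(x),1) for x in s],*[round(float(x),2) for x in w],open_])
        r=r*R.from_rotvec(w,degrees=True)
    for i in range(0,n,per): print(json.dumps(rows[i:i+per]))
E
python3 - <<'E'
from h import *
print(rot(78.5,-30).as_matrix()[:,2], rot(78.5,30).as_matrix()[:,2])
plan([.50,.19,.33],rot(78.5),15,.6)
E
```

```text
[-0.09968397 -0.48996235 -0.8660254 ] [ 0.09968397  0.48996235 -0.8660254 ]
step 34.7 deg 5.8
[[-29.1, -17.7, -6.6, -0.0, 0.0, 5.8, 0.6], [-30.7, -14.7, -6.6, -0.0, 0.0, 5.8, 0.6], [-32.0, -11.5, -6.6, -0.0, 0.0, 5.8, 0.6], [-33.0, -8.2, -6.6, -0.0, 0.0, 5.8, 0.6], [-33.7, -4.8, -6.6, -0.0, 0.0, 5.8, 0.6]]
[[-34.0, -1.4, -6.6, -0.0, 0.0, 5.8, 0.6], [-34.0, 2.1, -6.6, -0.0, 0.0, 5.8, 0.6], [-33.6, 5.5, -6.6, -0.0, 0.0, 5.8, 0.6], [-32.9, 8.8, -6.6, -0.0, 0.0, 5.8, 0.6], [-31.8, 12.1, -6.6, -0.0, 0.0, 5.8, 0.6]]
[[-30.4, 15.3, -6.6, -0.0, 0.0, 5.8, 0.6], [-28.7, 18.3, -6.6, -0.0, 0.0, 5.8, 0.6], [-26.7, 21.1, -6.6, -0.0, 0.0, 5.8, 0.6], [-24.5, 23.7, -6.6, -0.0, 0.0, 5.8, 0.6], [-22.0, 26.0, -6.6, -0.0, 0.0, 5.8, 0.6]]
```

Emit:
move_arm(
  commands=[
    [[-29, -17.7, -6.6, 0, 0, 5.8, 0.6], [-30.7, -14.7, -6.6, 0, 0, 5.8, 0.6], [-32, -11.5, -6.6, 0, 0, 5.8, 0.6], [-33, -8.2, -6.6, 0, 0, 5.8, 0.6], [-33.7, -4.8, -6.6, 0, 0, 5.8, 0.6]],
  ],
  force=40,
)

```text
time: 1.42
ee_pos: [0.2635, 0.4332, 0.2647]
tool_rot: [180.0, 0.0, 136.2]
wrist_force: [1.3, 1.0, -0.3]
grip_width: 0.0512
grip_force: 0.0
```

Emit:
move_arm(
  commands=[
    [[-34, -1.4, -6.6, 0, 0, 5.8, 0.6], [-34, 2, -6.6, 0, 0, 5.8, 0.6], [-33.6, 5.5, -6.6, 0, 0, 5.8, 0.6], [-33, 8.8, -6.6, 0, 0, 5.8, 0.6], [-31.8, 12, -6.6, 0, 0, 5.8, 0.6]],
  ],
)

```text
time: 1.83
ee_pos: [0.382, 0.3107, 0.2978]
tool_rot: [180.0, -0.0, 107.2]
wrist_force: [-0.4, -0.0, 0.1]
grip_width: 0.0511
grip_force: 0.0
```

Emit:
move_arm(
  commands=[
    [[-30.4, 15.3, -6.6, 0, 0, 5.8, 0.6], [-28.7, 18.3, -6.6, 0, 0, 5.8, 0.6], [-26.7, 21, -6.6, 0, 0, 5.8, 0.6], [-24.5, 23.7, -6.6, 0, 0, 5.8, 0.6], [-22, 26, -6.6, 0, 0, 5.8, 0.6]],
  ],
)

```text
time: 2.25
ee_pos: [0.5005, 0.1884, 0.3308]
tool_rot: [180.0, -0.0, 78.2]
wrist_force: [-0.2, 0.3, -0.1]
grip_width: 0.0513
grip_force: 0.0
```

```bash
python3 - <<'E'
from h import *
o=get_obs();print(o['ee_pos'],o['tool_rot'],o['q'],o['time'],o['grip_width'])
d,T=cam('wrist');print(np.array(d['tool_from_camera']).round(3).tolist(),d['fov_y'])
W=cloud(d,T);np.savez('w1.npz',W=W,img=d['img'])
cv2.imwrite('pics/w1.png',d['img'])
E
```

```text
[0.50051111 0.18837242 0.33076735] [ 1.79980614e+02 -1.19725655e-02  7.81595816e+01] [7.66555604e+00 2.86831261e-01 8.96941666e+01 4.81228103e-03
 8.99967309e+01 1.95059771e+01] 2.25 0.05129256901239265
[[0.001, -0.965, -0.264, 0.066], [1.0, 0.001, -0.001, 0.001], [0.001, -0.264, 0.965, -0.144], [0.0, 0.0, 0.0, 1.0]] 63.49393190883001
```

View pics/w1.png

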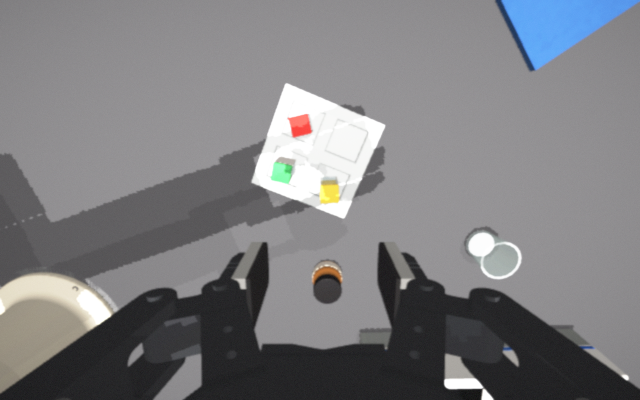

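```bash
python3 - <<'E'
from h import *
r=rot(78.5,-30);G=np.array([.586,-.183,.092])
plan(G-.13*r.as_matrix()[:,2],r,10,.6)
W=np.load('w1.npz')['W'];D=np.load('w1.npz')['img'];z=W[...,2]
m=(abs(z-.012)<.003)&(D.min(-1)>120)&(W[...,1]>.06)&(W[...,1]<.34)&(abs(W[...,0]-.5)<.13)
print(cv2.minAreaRect(W[m][:,:2].astype(np.float32)))
E
```

```text
step 34.2 deg 2.99
[[-27.6, 15.7, 12.9, 0.01, -2.99, -0.09, 0.6], [-26.9, 15.6, 14.3, 0.01, -2.99, -0.09, 0.6], [-26.1, 15.6, 15.7, 0.01, -2.99, -0.09, 0.6], [-25.3, 15.5, 17.0, 0.01, -2.99, -0.09, 0.6], [-24.4, 15.5, 18.3, 0.01, -2.99, -0.09, 0.6]]
[[-23.5, 15.5, 19.5, 0.01, -2.99, -0.09, 0.6], [-22.4, 15.4, 20.7, 0.01, -2.99, -0.09, 0.6], [-21.3, 15.4, 21.9, 0.01, -2.99, -0.09, 0.6], [-20.2, 15.4, 23.0, 0.01, -2.99, -0.09, 0.6], [-19.0, 15.3, 24.0, 0.01, -2.99, -0.09, 0.6]]
((0.49322083592414856, 0.20024941861629486), (0.1462388038635254, 0.14627473056316376), 56.15534210205078)
```

Emit:
move_arm(
  commands=[
    [[-27.6, 15.7, 12.9, 0, -3, 0, 0.6], [-26.9, 15.6, 14.3, 0, -3, 0, 0.6], [-26, 15.6, 15.7, 0, -3, 0, 0.6], [-25.3, 15.5, 17, 0, -3, 0, 0.6], [-24.4, 15.5, 18.3, 0, -3, 0, 0.6]],
  ],
)

```text
time: 2.72
ee_pos: [0.5486, 0.0377, 0.2656]
tool_rot: [180.0, 15.1, 78.5]
wrist_force: [-0.2, 0.5, -0.1]
grip_width: 0.0513
grip_force: 0.0
```

Emit:
move_arm(
  commands=[
    [[-23.5, 15.5, 19.5, 0, -3, 0, 0.6], [-22.4, 15.4, 20.7, 0, -3, 0, 0.6], [-21.3, 15.4, 21.9, 0, -3, 0, 0.6], [-20, 15.4, 23, 0, -3, 0, 0.6], [-19, 15.3, 24, 0, -3, 0, 0.6]],
  ],
)

```text
time: 3.13
ee_pos: [0.5964, -0.1134, 0.2016]
tool_rot: [180.0, 30.1, 78.5]
wrist_force: [0.1, 0.3, -0.1]
grip_width: 0.0513
grip_force: 0.0
```

```bash
python3 - <<'E'
from h import *
o=get_obs();print(o['ee_pos'],o['tool_rot'],o['q'],o['time'],o['grip_width'])
d,T=cam('wrist')
W=cloud(d,T);np.savez('w2.npz',W=W,img=d['img'],T=T)
cv2.imwrite('pics/w2.png',d['img'])
z=W[...,2];hs=cv2.cvtColor(d['img'],cv2.COLOR_BGR2HSV)
m=(abs(hs[...,0].astype(int)-115)<12)&(hs[...,1]>130)&(abs(z-.105)<.005)&(abs(W[...,0]-.586)<.04)&(abs(W[...,1]+.183)<.04)
print(m.sum(),np.median(W[m],0),cv2.minAreaRect(W[m][:,:2].astype(np.float32)))
m=(abs(z-.11)<.002)&(W[...,1]<-.05)
m=cv2.morphologyEx(m.astype(np.uint8),cv2.MORPH_OPEN,np.ones((3,3)))>0
P=W[m][:,:2]
# pit inner edges & front edge in photometer frame (approx)
for yaw in (-101.5,):
    c,s=np.cos(np.radians(yaw)),np.sin(np.radians(yaw));Q=(P-[.586,-.183])@np.array([[c,-s],[s,c]])
    # front edge per y-bin
    ys=[];xs=[];xi=[]
    for y in np.arange(-.09,.12,.01):
        k=abs(Q[:,1]-y)<.005
        if k.sum()>20: ys.append(y);xs.append(np.percentile(Q[k,0],1));f=Q[k,0];xi.append(np.percentile(f[f<-.02],99) if (f<-.02).any() else np.nan)
    print(np.c_[ys,xs,xi].round(4)); print(np.polyfit(ys,xs,1))
    for x in np.arange(-.03,.05,.02):
        k=abs(Q[:,0]-x)<.006;f=Q[k,1];print(x,f[f<0].max() if (f<0).any() else None,f[f>0].min() if (f>0).any() else None)
E
```

```text
[ 0.5964378  -0.11337999  0.20155795] [179.98794149  30.12401717  78.49981796] [ -7.64458832  20.14127431  86.50532955 -30.85167786  77.54655378
  11.78854191] 3.1333 0.0512784972690126
669 [ 0.58870805 -0.17984931  0.10630086] ((0.5882787704467773, -0.18235354125499725), (0.02602379582822323, 0.024789979681372643), 79.31549835205078)
[[-0.09   -0.0587 -0.0207]
 [-0.08   -0.059  -0.0204]
 [-0.07   -0.0597 -0.0206]
 [-0.06   -0.0596 -0.0204]
 [-0.05   -0.0602 -0.0451]
 [-0.04   -0.0603 -0.0451]
 [-0.03   -0.0605 -0.0458]
 [-0.02   -0.0608 -0.0456]
 [-0.01   -0.0608 -0.046 ]
 [-0.     -0.0611 -0.0467]
 [ 0.01   -0.0612 -0.0462]
 [ 0.02   -0.0614 -0.046 ]
 [ 0.03   -0.0617 -0.0462]
 [ 0.04   -0.0617 -0.047 ]
 [ 0.05   -0.0617 -0.0469]
 [ 0.06   -0.0617 -0.0212]
 [ 0.07   -0.0615 -0.0207]
 [ 0.08   -0.0611 -0.0203]
 [ 0.09   -0.0619 -0.0208]
 [ 0.1    -0.0617 -0.0519]
 [ 0.11   -0.062  -0.0523]]
[-0.01434277 -0.06073641]
-0.03 -0.059822931156483926 0.06261442186637191
-0.009999999999999998 -0.0595773765007089 0.06327972987078505
0.010000000000000002 -0.059207705880477066 0.06335575865228779
0.03 -0.058922526096726324 0.06396952611153929
```

View pics/w2.png

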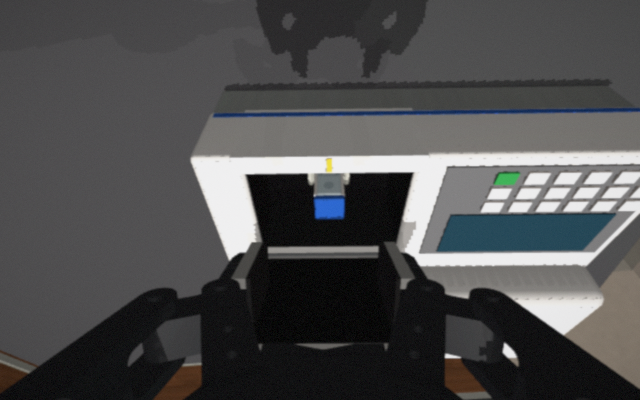

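```bash
python3 - <<'E'
from h import *
r=rot(79.3,-30);G=np.array([.5883,-.1824,.092]);z=r.as_matrix()[:,2]
plan(G-.025*z,r,4,.6)
plan(G+.019*z,r,8,.6)
E
```

```text
step 24.8 deg 0.26
[[-0.8, 1.6, 24.7, -0.18, 0.09, -0.16, 0.6], [-0.9, 1.5, 24.7, -0.18, 0.09, -0.16, 0.6], [-0.9, 1.4, 24.7, -0.18, 0.09, -0.16, 0.6], [-1.0, 1.4, 24.7, -0.18, 0.09, -0.16, 0.6]]
step 17.9 deg 0.13
[[-0.4, 0.9, 17.9, -0.09, 0.05, -0.08, 0.6], [-0.4, 0.8, 17.9, -0.09, 0.05, -0.08, 0.6], [-0.4, 0.8, 17.9, -0.09, 0.05, -0.08, 0.6], [-0.4, 0.8, 17.9, -0.09, 0.05, -0.08, 0.6], [-0.4, 0.8, 17.9, -0.09, 0.05, -0.08, 0.6]]
[[-0.5, 0.7, 17.9, -0.09, 0.05, -0.08, 0.6], [-0.5, 0.7, 17.9, -0.09, 0.05, -0.08, 0.6], [-0.5, 0.7, 17.9, -0.09, 0.05, -0.08, 0.6]]
```

Emit:
move_arm(
  commands=[
    [[-0.8, 1.6, 24.7, -0.18, 0.09, -0.16, 0.6], [-0.9, 1.5, 24.7, -0.18, 0.09, -0.16, 0.6], [-0.9, 1.4, 24.7, -0.18, 0.09, -0.16, 0.6], [-1, 1.4, 24.7, -0.18, 0.09, -0.16, 0.6], [0, 0, 9, 0, 0, 0, 0.6]],
  ],
)

```text
time: 3.6
ee_pos: [0.5887, -0.1698, 0.1068]
tool_rot: [180.0, 29.6, 79.3]
wrist_force: [-0.9, -0.2, -0.7]
grip_width: 0.0515
grip_force: 0.0
```

Emit:
move_arm(
  commands=[
    [[0, 0, 10, 0, 0, 0, 0.6], [0, 0, 10, 0, 0, 0, 0.6], [0, 0, 10, 0, 0, 0, 0.6], [0, 0, 5, 0, 0, 0, 0.6], [0, 0, 0, 0, 0, 0, 0.6]],
  ],
)

```text
time: 4.02
ee_pos: [0.5875, -0.1862, 0.0791]
tool_rot: [179.7, 29.6, 79.2]
wrist_force: [-0.2, 0.7, 0.0]
grip_width: 0.051
grip_force: 0.0
```

```bash
python3 - <<'E'
from h import *
o=get_obs();r=rot(79.3,-30);G=np.array([.5883,-.1824,.092]);z=r.as_matrix()[:,2]
print(o['ee_pos'],o['tool_rot'],(G+.019*z), r.inv().apply(G+.019*z-o['ee_pos'])*1e3,o['wrist_force'])
E
```

```text
[ 0.58745804 -0.18622036  0.07906128] [179.72920695  29.63456658  79.22699962] [ 0.58653617 -0.19173482  0.07554552] [-3.08297703  0.11800695  5.83960823] [-0.17177155  0.71017598  0.01824518]
```

Centred within 0.1 mm across the closing direction; a small advance, then close.

Emit:
move_arm(
  commands=[
    [[-3, 0, 4, 0, 0, 0, 0.6], [0, 0, 0, 0, 0, 0, 0.2], [0, 0, 0, 0, 0, 0, 0], [0, 0, 0, 0, 0, 0, 0], [0, 0, 0, 0, 0, 0, 0]],
  ],
  force=35,
)

```text
time: 4.43
ee_pos: [0.5875, -0.1907, 0.0785]
tool_rot: [179.6, 29.7, 79.2]
wrist_force: [-1.0, -0.1, 1.9]
grip_width: 0.0244
grip_force: 37.1
```

Emit:
move_arm(
  commands=[
    [[0, 0, 0, 0, 0, 0, 0], [0, 0, 0, 0, 0, 0, 0], [0, 0, 0, 0, 0, 0, 0]],
  ],
)

```text
time: 4.68
ee_pos: [0.5875, -0.1907, 0.0785]
tool_rot: [179.6, 29.7, 79.2]
wrist_force: [-1.2, 0.4, 3.1]
grip_width: 0.0247
grip_force: 37.4
```

```bash
python3 - <<'E'
from h import *
o=get_obs();r=R.from_matrix(Rt(o));p=np.array(o['ee_pos']);print(p,o['tool_rot'],o['wrist_force'],o['q'])
plan(p+[0,0,.075],r,5,0)
E
```

```text
[ 0.5874749  -0.19073442  0.07849944] [179.59364925  29.66117906  79.18046179] [-1.1877707   0.37164265  3.0670884 ] [-15.14393786  27.05430801  92.51257482 -33.88712252  62.13579853
  12.22481845]
step 15.0 deg 0.0
[[-7.4, 0.1, -13.0, 0.0, 0.0, 0.0, 0], [-7.4, 0.1, -13.0, 0.0, 0.0, 0.0, 0], [-7.4, 0.1, -13.0, 0.0, 0.0, 0.0, 0], [-7.4, 0.1, -13.0, 0.0, 0.0, 0.0, 0], [-7.4, 0.1, -13.0, 0.0, 0.0, 0.0, 0]]
```

Emit:
move_arm(
  commands=[
    [[-3, 0, -5.2, 0, 0, 0, 0], [-7.4, 0.1, -13, 0, 0, 0, 0], [-7.4, 0.1, -13, 0, 0, 0, 0], [-7.4, 0.1, -13, 0, 0, 0, 0], [3, 0, -19, 0, 0, 0, 0]],
  ],
)

```text
time: 5.1
ee_pos: [0.5894, -0.1804, 0.1465]
tool_rot: [179.5, 29.7, 79.0]
wrist_force: [0.1, 0.8, -0.8]
grip_width: 0.0246
grip_force: 37.0
```

Emit:
move_arm(
  commands=[
    [[3, 0, -19, 0, 0, 0, 0], [3, 0, -19, 0, 0, 0, 0], [15, 0, -25, 0, 0, 0, 0], [20, 0, -20, 0, 0, 0, 0], [20, 0, -20, 0, 0, 0, 0]],
  ],
)

```text
time: 5.52
ee_pos: [0.6089, -0.0758, 0.2065]
tool_rot: [179.4, 29.6, 79.0]
wrist_force: [0.7, -0.6, -0.9]
grip_width: 0.0244
grip_force: 37.0
```

```bash
python3 - <<'E'
from h import *
r=rot(79.3,-30)
# grasp height: cell origin relative TCP when grasped: origin=(C.x,C.y,.045), TCP=(.5875,-.1907,.0785)
off=r.inv().apply(np.array([.5883,-.1824,.045])-[.5875,-.1907,.0785]);print('off',off)
P=np.array([.5392,.2093,.004]) # pocket
plan(P+[0,0,.06]-r.apply(off),r,12,0)
d,T=cam('scene');
for k in ('blank','lid'):print(spotter.search_frame(k,d)[:1])
E
```

```text
off [ 0.02394167 -0.00075494  0.02485974]
step 25.5 deg 0.05
[[23.2, -10.1, -2.8, 0.04, -0.03, -0.02, 0], [23.2, -10.1, -2.8, 0.04, -0.03, -0.02, 0], [23.2, -10.1, -2.9, 0.04, -0.03, -0.02, 0], [23.2, -10.1, -2.9, 0.04, -0.03, -0.02, 0], [23.2, -10.1, -2.9, 0.04, -0.03, -0.02, 0]]
[[23.2, -10.1, -2.9, 0.04, -0.03, -0.02, 0], [23.2, -10.1, -2.9, 0.04, -0.03, -0.02, 0], [23.2, -10.1, -2.9, 0.04, -0.03, -0.02, 0], [23.2, -10.1, -2.9, 0.04, -0.03, -0.02, 0], [23.2, -10.1, -2.9, 0.04, -0.03, -0.02, 0]]
[[23.2, -10.1, -2.9, 0.04, -0.03, -0.02, 0], [23.2, -10.1, -2.9, 0.04, -0.03, -0.02, 0]]
[{'rect': [281.1, 191.6, 14.7, 31.6], 'conf': 0.72}]
[{'rect': [206.9, 207.9, 24.5, 88.7], 'conf': 0.59}]
```

Emit:
move_arm(
  commands=[
    [[29, -12.6, -3.6, 0, 0, 0, 0], [29, -12.6, -3.6, 0, 0, 0, 0], [29, -12.6, -3.6, 0, 0, 0, 0], [29, -12.6, -3.6, 0, 0, 0, 0], [29, -12.6, -3.6, 0, 0, 0, 0]],
  ],
)

```text
time: 6.08
ee_pos: [0.571, 0.0676, 0.1469]
tool_rot: [179.6, 29.6, 79.1]
wrist_force: [0.6, -0.5, -1.3]
grip_width: 0.0245
grip_force: 37.0
```

Emit:
move_arm(
  commands=[
    [[29, -12.6, -3.6, 0, 0, 0, 0], [29, -12.6, -3.6, 0, 0, 0, 0], [29, -12.6, -3.6, 0, 0, 0, 0], [29, -12.6, -3.6, 0, 0, 0, 0], [15, -6, -2, 0, 0, 0, 0]],
  ],
)

```text
time: 6.5
ee_pos: [0.5374, 0.1994, 0.0949]
tool_rot: [179.8, 29.6, 79.3]
wrist_force: [-0.3, 0.2, -0.8]
grip_width: 0.0243
grip_force: 37.0
```

```bash
python3 - <<'E'
from h import *
r=rot(79.3,-30)
off=np.array([.0239,-.0008,.0249])
P=np.array([.5392,.2093,.004])
plan(P+[0,0,.000]-r.apply(off),r,5,0)
d,T=cam('wrist');W=cloud(d,T);np.savez('w3.npz',W=W,img=d['img'],T=T);cv2.imwrite('pics/w3.png',d['img'])
E
```

```text
step 11.5 deg 0.09
[[6.0, 0.1, 9.8, 0.05, -0.07, 0.0, 0], [6.0, 0.1, 9.8, 0.05, -0.07, 0.0, 0], [6.0, 0.1, 9.8, 0.05, -0.07, 0.0, 0], [6.0, 0.1, 9.8, 0.05, -0.07, 0.0, 0], [6.0, 0.1, 9.8, 0.05, -0.07, 0.0, 0]]
```

View pics/w3.png

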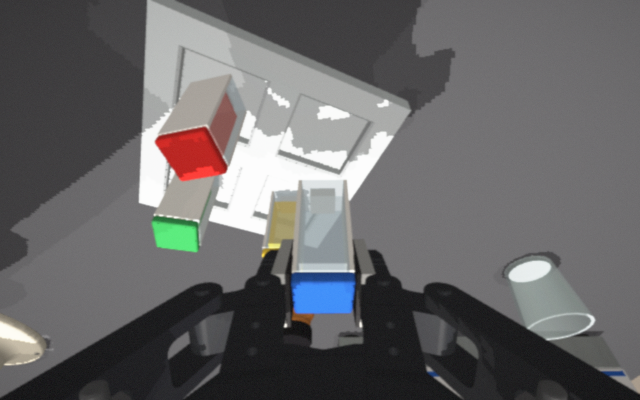

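Emit:
move_arm(
  commands=[
    [[6, 0.1, 9.8, 0, 0, 0, 0], [6, 0.1, 9.8, 0, 0, 0, 0], [6, 0.1, 9.8, 0, 0, 0, 0], [6, 0.1, 9.8, 0, 0, 0, 0], [3.5, 0, 6, 0, 0, 0, 0]],
  ],
)

```text
time: 6.97
ee_pos: [0.539, 0.1977, 0.0409]
tool_rot: [179.8, 29.7, 79.2]
wrist_force: [0.1, 0.1, -1.1]
grip_width: 0.0243
grip_force: 37.0
```

Emit:
move_arm(
  commands=[
    [[1, 0, 1.7, 0, 0, 0, 0], [0.5, 0, 0.9, 0, 0, 0, 0], [0, 0, 0, 0, 0, 0, 0]],
  ],
)

```text
time: 7.22
ee_pos: [0.5399, 0.1989, 0.0401]
tool_rot: [179.6, 29.6, 79.2]
wrist_force: [-0.2, 0.4, -0.6]
grip_width: 0.0244
grip_force: 37.0
```

```bash
python3 - <<'E'
from h import *
o=get_obs();print(o['ee_pos'],o['tool_rot'],o['wrist_force'])
D=np.load('w3.npz');W=D['W'];img=D['img'];z=W[...,2]
hs=cv2.cvtColor(img,cv2.COLOR_BGR2HSV);h=hs[...,0].astype(int);h=np.where(h>170,h-180,h)
m=(abs(h)<6)&(hs[...,1]>150)&(abs(z-.064)<.003)&(W[...,1]>.1)
print(m.sum(),cv2.minAreaRect(W[m][:,:2].astype(np.float32)),np.median(W[m],0))
m=(W[...,1]>.2)&(z>.02)&(z<.055)&(abs(W[...,0]-.484)<.03)&(abs(W[...,1]-.245)<.03)
P=W[m];print(m.sum())
# side faces: gradient normals via local plane
n=np.cross(np.gradient(W,axis=0),np.gradient(W,axis=1));n/=np.linalg.norm(n,axis=-1,keepdims=True)+1e-9
N=n[m];a=np.degrees(np.arctan2(N[:,1],N[:,0]))%180;k=abs(N[:,2])<.2
print(np.histogram(a[k],18,(0,180)))
E
```

```text
[0.5398948  0.19893086 0.04006051] [179.63545184  29.64616406  79.17837302] [-0.16512694  0.40684998 -0.64761522]
2465 ((0.4842334985733032, 0.24585868418216705), (0.025371603667736053, 0.025482475757598877), 2.0779972076416016) [0.48556859 0.24790702 0.06538358]
2670
(array([228, 143,  81,  41,  40,  34,  58, 126, 206, 248, 190,  86,   4,
         0,   0,  49, 161, 216]), array([  0.,  10.,  20.,  30.,  40.,  50.,  60.,  70.,  80.,  90., 100.,
       110., 120., 130., 140., 150., 160., 170., 180.]))
```

Emit:
move_arm(
  commands=[
    [[0.5, 0, 1, 0, 0, 0, 0], [0.5, 0, 1, 0, 0, 0, 0], [0, 0, 0, 0, 0, 0, 0]],
  ],
)

```text
time: 7.47
ee_pos: [0.5398, 0.1991, 0.038]
tool_rot: [179.6, 29.6, 79.2]
wrist_force: [-0.1, -0.1, -0.7]
grip_width: 0.0244
grip_force: 37.0
```

Emit:
move_arm(
  commands=[
    [[0.5, 0, 1, 0, 0, 0, 0], [0.5, 0, 1, 0, 0, 0, 0], [0, 0, 0, 0, 0, 0, 0]],
  ],
)

```text
time: 7.72
ee_pos: [0.54, 0.1991, 0.0375]
tool_rot: [179.6, 29.7, 79.2]
wrist_force: [-2.7, 1.2, 8.1]
grip_width: 0.0241
grip_force: 38.1
```

Emit:
move_arm(
  commands=[
    [[0, 0, 0, 0, 0, 0, 0.15], [0, 0, 0, 0, 0, 0, 0.45], [0, 0, 0, 0, 0, 0, 0.45], [0, 0, 0, 0, 0, 0, 0.45], [0, 0, -5, 0, 0, 0, 0.45]],
  ],
)

```text
time: 8.13
ee_pos: [0.5392, 0.2008, 0.039]
tool_rot: [179.8, 29.7, 79.2]
wrist_force: [0.3, 0.6, 0.2]
grip_width: 0.0384
grip_force: 0.0
```

Emit:
move_arm(
  commands=[
    [[0, 0, -12, 0, 0, 0, 0.45], [0, 0, -20, 0, 0, 0, 0.45], [-5, 0, -30, 0, 0, 0, 0.45], [-10, 0, -30, 0, 0, 0, 0.45], [-10, 0, -30, 0, 0, 0, 0.5]],
  ],
)

```text
time: 8.55
ee_pos: [0.5465, 0.2403, 0.1603]
tool_rot: [179.6, 29.6, 79.2]
wrist_force: [1.3, 0.2, -0.5]
grip_width: 0.0426
grip_force: 0.0
```

```bash
python3 - <<'E'
from h import *
r=rot(2,-30);G=np.array([.4845,.2459,.052]);z=r.as_matrix()[:,2]
plan(G-.13*z+[0,0,.03],r,12,.55)
d,T=cam('wrist');W=cloud(d,T);np.savez('w4.npz',W=W,img=d['img'],T=T);cv2.imwrite('pics/w4.png',d['img'])
E
```

```text
step 2.9 deg 6.45
[[-0.8, 0.1, -2.8, 3.23, -0.04, 5.59, 0.55], [-0.8, 0.1, -2.8, 3.23, -0.04, 5.59, 0.55], [-0.8, -0.0, -2.8, 3.23, -0.04, 5.59, 0.55], [-0.8, -0.1, -2.8, 3.23, -0.04, 5.59, 0.55], [-0.8, -0.2, -2.8, 3.23, -0.04, 5.59, 0.55]]
[[-0.9, -0.3, -2.8, 3.23, -0.04, 5.59, 0.55], [-0.9, -0.3, -2.8, 3.23, -0.04, 5.59, 0.55], [-0.9, -0.4, -2.8, 3.23, -0.04, 5.59, 0.55], [-1.0, -0.5, -2.7, 3.23, -0.04, 5.59, 0.55], [-1.0, -0.5, -2.7, 3.23, -0.04, 5.59, 0.55]]
[[-1.1, -0.6, -2.7, 3.23, -0.04, 5.59, 0.55], [-1.1, -0.6, -2.6, 3.23, -0.04, 5.59, 0.55]]
```

View pics/w4.png

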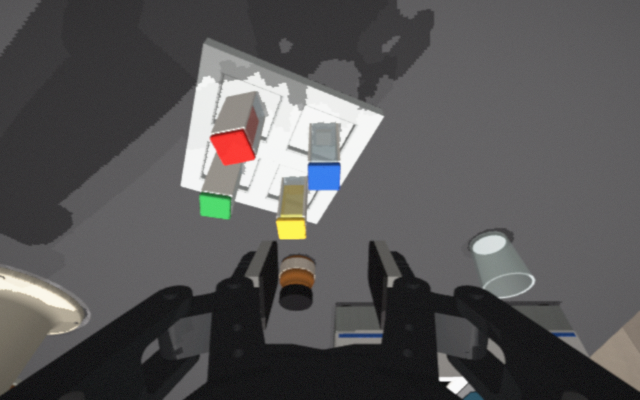

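Emit:
move_arm(
  commands=[
    [[-0.8, 0, -2.8, 3.23, -0.04, 5.6, 0.55], [-0.8, 0, -2.8, 3.23, -0.04, 5.6, 0.55], [-0.8, 0, -2.8, 3.23, -0.04, 5.6, 0.55], [-0.8, -0.1, -2.8, 3.23, -0.04, 5.6, 0.55], [-0.8, -0.2, -2.8, 3.23, -0.04, 5.6, 0.55]],
  ],
)

```text
time: 9.02
ee_pos: [0.5479, 0.2435, 0.1734]
tool_rot: [179.8, 29.7, 46.7]
wrist_force: [0.0, -0.2, -0.2]
grip_width: 0.0471
grip_force: 0.0
```

Emit:
move_arm(
  commands=[
    [[-0.9, -0.3, -2.8, 3.23, -0.04, 5.6, 0.55], [-0.9, -0.3, -2.8, 3.23, -0.04, 5.6, 0.55], [-0.9, -0.4, -2.8, 3.23, -0.04, 5.6, 0.55], [-1, -0.5, -2.7, 3.23, -0.04, 5.6, 0.55], [-1, -0.5, -2.7, 3.23, -0.04, 5.6, 0.55]],
  ],
)

```text
time: 9.43
ee_pos: [0.5492, 0.2464, 0.1875]
tool_rot: [180.0, 29.8, 14.4]
wrist_force: [-0.4, 0.4, -0.5]
grip_width: 0.0469
grip_force: 0.0
```

Emit:
move_arm(
  commands=[
    [[-1.1, -0.6, -2.7, 3.23, -0.04, 5.6, 0.55], [-1.1, -0.6, -2.6, 3.23, -0.04, 5.6, 0.55], [0, 0, 0, 0, 0, 0, 0.55]],
  ],
)

```text
time: 9.68
ee_pos: [0.5505, 0.246, 0.1938]
tool_rot: [180.0, 29.8, 1.5]
wrist_force: [0.1, 0.2, 0.0]
grip_width: 0.0475
grip_force: 0.0
```

```bash
python3 - <<'E'
from h import *
o=get_obs();print(o['q'])
d,T=cam('wrist');W=cloud(d,T);img=d['img'];z=W[...,2];cv2.imwrite('pics/w5.png',img)
hs=cv2.cvtColor(img,cv2.COLOR_BGR2HSV);h=hs[...,0].astype(int);h=np.where(h>170,h-180,h)
m=(abs(h)<6)&(hs[...,1]>150)&(abs(z-.064)<.003)&(W[...,1]>.1)
m=cv2.morphologyEx(m.astype(np.uint8),cv2.MORPH_OPEN,np.ones((3,3)))>0
rr=cv2.minAreaRect(W[m][:,:2].astype(np.float32))
print(m.sum(),rr,np.median(W[m],0))
a=rr[2]; a=a-90 if a>45 else a; print('yaw',a)
r=rot(a,-30);G=np.array([*rr[0],.053]);z=r.as_matrix()[:,2]
plan(G-.03*z,r,5,.55)
E
```

```text
[ 10.34713752  37.56687753  63.33305896   4.60140571 108.58598309
  99.15997277]
575 ((0.48436322808265686, 0.24553924798965454), (0.025528641417622566, 0.023341892287135124), 0.3960212469100952) [0.48635304 0.24524695 0.0655929 ]
yaw 0.3960212469100952
step 25.0 deg 0.29
[[2.6, -0.1, 24.9, 0.14, -0.03, 0.25, 0.55], [2.6, -0.1, 24.9, 0.14, -0.03, 0.25, 0.55], [2.6, -0.0, 24.9, 0.14, -0.03, 0.25, 0.55], [2.6, 0.0, 24.9, 0.14, -0.03, 0.25, 0.55], [2.7, 0.1, 24.9, 0.14, -0.03, 0.25, 0.55]]
```

View pics/w5.png

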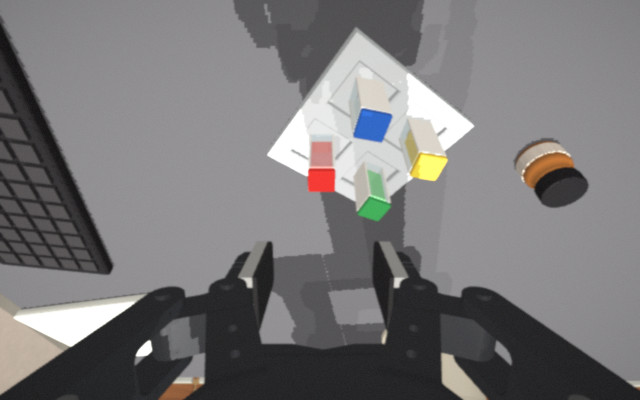

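Emit:
move_arm(
  commands=[
    [[2.6, 0, 24.9, 0, 0, 0, 0.5], [2.6, 0, 24.9, 0, 0, 0, 0.5], [2.6, 0, 24.9, 0, 0, 0, 0.5], [2.6, 0, 24.9, 0, 0, 0, 0.5], [2.7, 0, 24.9, 0, 0, 0, 0.5]],
  ],
)

```text
time: 10.15
ee_pos: [0.4977, 0.2464, 0.0772]
tool_rot: [-180.0, 29.9, 2.1]
wrist_force: [0.2, 0.1, -1.0]
grip_width: 0.0428
grip_force: 0.0
```

```bash
python3 - <<'E'
from h import *
r=rot(1.3,-30);z=r.as_matrix()[:,2]
# same relative grasp as the blank
off=np.array([.0239,0,.0249])
O=np.array([.4844,.2457,.004])
plan(O-r.apply(off),r,5,.5)
E
```

```text
step 9.0 deg 0.16
[[0.2, 0.0, 9.0, 0.08, -0.02, 0.14, 0.5], [0.2, 0.0, 9.0, 0.08, -0.02, 0.14, 0.5], [0.2, 0.0, 9.0, 0.08, -0.02, 0.14, 0.5], [0.2, 0.0, 9.0, 0.08, -0.02, 0.14, 0.5], [0.2, 0.1, 9.0, 0.08, -0.02, 0.14, 0.5]]
```

Emit:
move_arm(
  commands=[
    [[0.2, 0, 9, 0.08, 0, 0.14, 0.5], [0.2, 0, 9, 0.08, 0, 0.14, 0.5], [0.2, 0, 9, 0.08, 0, 0.14, 0.5], [0.2, 0, 9, 0.08, 0, 0.14, 0.5], [0.2, 0, 8, 0.08, 0, 0.14, 0.5]],
  ],
)

```text
time: 10.57
ee_pos: [0.478, 0.2453, 0.0396]
tool_rot: [-180.0, 29.8, 1.0]
wrist_force: [0.1, -0.1, -0.3]
grip_width: 0.0426
grip_force: 0.0
```

Emit:
move_arm(
  commands=[
    [[0, 0, 0, 0, 0, 0, 0.2], [0, 0, 0, 0, 0, 0, 0], [0, 0, 0, 0, 0, 0, 0], [0, 0, 0, 0, 0, 0, 0], [0, 0, 0, 0, 0, 0, 0]],
  ],
  force=35,
)

```text
time: 10.98
ee_pos: [0.478, 0.2451, 0.0398]
tool_rot: [180.0, 29.9, 1.0]
wrist_force: [-0.2, -0.0, 0.2]
grip_width: 0.0243
grip_force: 38.0
```

```bash
python3 - <<'E'
from h import *
o=get_obs();p=np.array(o['ee_pos']);r=R.from_matrix(Rt(o));print(p,o['tool_rot'],o['wrist_force'],o['q'])
print('off',r.inv().apply(np.array([.4844,.2457,.004])-p))
plan(p+[0,0,.1],r,5,0)
E
```

```text
[0.4780303  0.2451465  0.03982525] [179.98904019  29.88529768   0.97862168] [-0.24696153 -0.04490183  0.20797811] [11.26727247 38.10563954 81.36262864  5.09489906 90.01907043 98.9458267 ]
off [ 0.02338056 -0.00044996  0.02788324]
step 20.0 deg 0.0
[[-10.0, 0.0, -17.3, 0.0, 0.0, 0.0, 0], [-10.0, 0.0, -17.3, 0.0, 0.0, 0.0, 0], [-10.0, 0.0, -17.3, 0.0, 0.0, 0.0, 0], [-10.0, 0.0, -17.3, 0.0, 0.0, 0.0, 0], [-10.0, 0.0, -17.3, 0.0, 0.0, 0.0, 0]]
```

Emit:
move_arm(
  commands=[
    [[-5, 0, -8.7, 0, 0, 0, 0], [-10, 0, -17.3, 0, 0, 0, 0], [-12, 0, -20.7, 0, 0, 0, 0], [-12, 0, -20.7, 0, 0, 0, 0], [-12, 0, -20.7, 0, 0, 0, 0]],
  ],
)

```text
time: 11.4
ee_pos: [0.4773, 0.2451, 0.1432]
tool_rot: [180.0, 29.9, 1.0]
wrist_force: [0.1, 0.5, -1.1]
grip_width: 0.0244
grip_force: 38.0
```

```bash
python3 - <<'E'
from h import *
r=rot(79.3,-29.9);off=np.array([.0234,-.0004,.0279])
xp=np.array([np.cos(np.radians(-100.7)),np.sin(np.radians(-100.7)),0])
C=np.array([.5883,-.1824,.045])
plan(C-.08*xp+[0,0,.1]-r.apply(off),r,14,0)
E
```

```text
step 27.0 deg 5.59
[[6.0, 25.5, -6.6, -2.79, 0.0, -4.85, 0], [3.8, 26.2, -5.3, -2.79, 0.0, -4.85, 0], [1.6, 26.7, -4.0, -2.79, 0.0, -4.85, 0], [-0.7, 26.9, -2.7, -2.79, 0.0, -4.85, 0], [-3.0, 26.8, -1.4, -2.79, 0.0, -4.85, 0]]
[[-5.2, 26.5, -0.1, -2.79, 0.0, -4.85, 0], [-7.4, 26.0, 1.2, -2.79, 0.0, -4.85, 0], [-9.6, 25.2, 2.4, -2.79, 0.0, -4.85, 0], [-11.7, 24.1, 3.6, -2.79, 0.0, -4.85, 0], [-13.7, 22.8, 4.8, -2.79, 0.0, -4.85, 0]]
[[-15.5, 21.3, 5.8, -2.79, 0.0, -4.85, 0], [-17.3, 19.6, 6.8, -2.79, 0.0, -4.85, 0], [-18.9, 17.7, 7.7, -2.79, 0.0, -4.85, 0], [-20.3, 15.7, 8.6, -2.79, 0.0, -4.85, 0]]
```

Emit:
move_arm(
  commands=[
    [[6, 25.5, -6.6, -2.79, 0, -4.85, 0], [3.8, 26.2, -5.3, -2.79, 0, -4.85, 0], [1.6, 26.7, -4, -2.79, 0, -4.85, 0], [-0.7, 26.9, -2.7, -2.79, 0, -4.85, 0], [-3, 26.8, -1.4, -2.79, 0, -4.85, 0]],
  ],
)

```text
time: 11.82
ee_pos: [0.5225, 0.1172, 0.1559]
tool_rot: [180.0, 29.9, 29.2]
wrist_force: [0.0, 0.3, -0.8]
grip_width: 0.0246
grip_force: 38.1
```

Emit:
move_arm(
  commands=[
    [[-5.2, 26.5, 0, -2.79, 0, -4.85, 0], [-7.4, 26, 1.2, -2.79, 0, -4.85, 0], [-9.6, 25.2, 2.4, -2.79, 0, -4.85, 0], [-11.7, 24, 3.6, -2.79, 0, -4.85, 0], [-13.7, 22.8, 4.8, -2.79, 0, -4.85, 0]],
  ],
)

```text
time: 12.23
ee_pos: [0.567, -0.0095, 0.1692]
tool_rot: [180.0, 29.9, 57.2]
wrist_force: [0.3, 0.3, -0.7]
grip_width: 0.0248
grip_force: 38.1
```

Emit:
move_arm(
  commands=[
    [[-15.5, 21.3, 5.8, -2.79, 0, -4.85, 0], [-17.3, 19.6, 6.8, -2.79, 0, -4.85, 0], [-18.9, 17.7, 7.7, -2.79, 0, -4.85, 0], [-20.3, 15.7, 8.6, -2.79, 0, -4.85, 0], [0, 0, 0, 0, 0, 0, 0]],
  ],
)

```text
time: 12.65
ee_pos: [0.6024, -0.1136, 0.1812]
tool_rot: [179.9, 30.0, 79.3]
wrist_force: [-0.6, -0.7, -0.2]
grip_width: 0.0245
grip_force: 38.0
```

```bash
cat > ins.py <<'E'
from h import *
r=rot(79.3,-29.9);off=np.array([.0234,-.0004,.0279])
xp=np.array([np.cos(np.radians(-100.7)),np.sin(np.radians(-100.7)),0]);yp=np.array([-xp[1],xp[0],0])
C=np.array([.5883,-.1824,.045])
def state():
    o=get_obs();q=R.from_matrix(Rt(o));p=np.array(o['ee_pos'])+q.apply(off)-C
    print('cell rel seat mm xp,yp,z',(p@xp*1e3).round(2),(p@yp*1e3).round(2),(p[2]*1e3).round(2),o['tool_rot'],o['wrist_force'].round(1))
def go(x,y,z,n): plan(C+xp*x+yp*y+[0,0,z]-r.apply(off),r,n,0)
E
python3 - <<'E'
from ins import *
state();go(-.018,0,.074,3)
d,T=cam('wrist');W=cloud(d,T);np.savez('w6.npz',W=W,img=d['img'],T=T);cv2.imwrite('pics/w6.png',d['img'])
# cap + cell in tool frame
o=get_obs();q=R.from_matrix(Rt(o));img=d['img']
hs=cv2.cvtColor(img,cv2.COLOR_BGR2HSV);h=hs[...,0].astype(int);h=np.where(h>170,h-180,h)
z=W[...,2];m=(abs(h)<6)&(hs[...,1]>150)
P=W[m];top=np.nanpercentile(P[:,2],95);print('cap top z',top,'expected',o['ee_pos'][2]+q.apply(off)[2]+.06)
k=abs(P[:,2]-top)<.003;rr=cv2.minAreaRect(P[k][:,:2].astype(np.float32));print(rr,'exp',(np.array(o['ee_pos'])+q.apply(off)))
E
```

```text
cell rel seat mm xp,yp,z -76.51 0.73 100.29 [179.87109043  30.03011228  79.25186621] [-0.6 -0.7 -0.2]
step 21.4 deg 0.06
[[-12.5, -0.2, 17.4, 0.03, 0.04, -0.01, 0], [-12.5, -0.2, 17.4, 0.03, 0.04, -0.01, 0], [-12.5, -0.2, 17.3, 0.03, 0.04, -0.01, 0]]
cap top z 0.2079544756239808 expected 0.20461828816496502
((0.6044196486473083, -0.10571931302547455), (0.030374228954315186, 0.02493051253259182), 79.74420928955078) exp [ 0.60274907 -0.10529246  0.14461829]
```

View pics/w6.png

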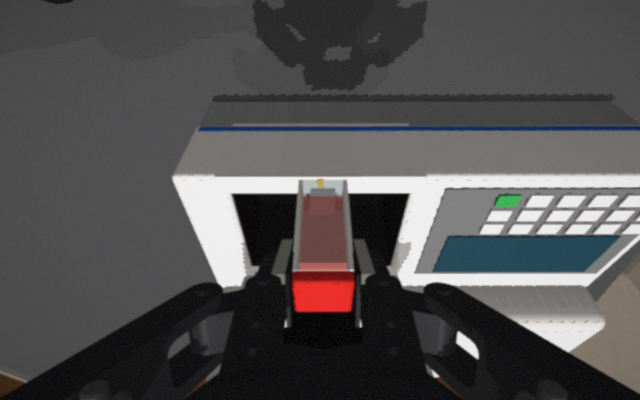

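Emit:
move_arm(
  commands=[
    [[-12.5, -0.1, 17.4, 0, 0, 0, 0], [-12.5, -0.1, 17.4, 0, 0, 0, 0], [-12.5, -0.1, 17.3, 0, 0, 0, 0], [0, 0, 0, 0, 0, 0, 0]],
  ],
)

```text
time: 13.03
ee_pos: [0.5889, -0.1688, 0.1508]
tool_rot: [-179.7, 29.9, 79.2]
wrist_force: [-0.3, 0.7, -1.8]
grip_width: 0.0242
grip_force: 38.0
```

```bash
python3 - <<'E'
from ins import *
state();go(.0,.0004,.045,4)
E
```

```text
cell rel seat mm xp,yp,z -19.82 -2.48 69.92 [-179.7129353    29.94486088   79.22146923] [-0.3  0.7 -1.8]
step 8.0 deg 0.08
[[-1.2, 0.7, 7.9, -0.08, 0.01, -0.02, 0], [-1.2, 0.7, 7.9, -0.08, 0.01, -0.02, 0], [-1.2, 0.7, 7.9, -0.08, 0.01, -0.02, 0], [-1.2, 0.7, 7.9, -0.08, 0.01, -0.02, 0]]
```

Emit:
move_arm(
  commands=[
    [[-1.2, 0.7, 7.9, -0.08, 0, 0, 0], [-1.2, 0.7, 7.9, -0.08, 0, 0, 0], [-1.2, 0.7, 7.9, -0.08, 0, 0, 0], [-1.2, 0.7, 7.9, -0.08, 0, 0, 0], [0, 0, 0, 0, 0, 0, 0]],
  ],
)

```text
time: 13.45
ee_pos: [0.5891, -0.1876, 0.1256]
tool_rot: [179.9, 29.9, 79.4]
wrist_force: [-0.5, 1.1, -1.2]
grip_width: 0.0242
grip_force: 38.0
```

```bash
python3 - <<'E'
from ins import *
state();go(.0,.0004,.032,3)
E
```

```text
cell rel seat mm xp,yp,z -1.39 1.36 44.78 [179.89890851  29.92335727  79.40081587] [-0.5  1.1 -1.2]
step 4.3 deg 0.06
[[1.7, -0.3, 3.9, 0.05, 0.01, 0.03, 0], [1.7, -0.3, 3.9, 0.05, 0.01, 0.03, 0], [1.7, -0.3, 3.9, 0.05, 0.01, 0.03, 0]]
```

Emit:
move_arm(
  commands=[
    [[1.7, -0.3, 3.9, 0, 0, 0, 0], [1.7, -0.3, 3.9, 0, 0, 0, 0], [1.7, -0.3, 3.9, 0, 0, 0, 0], [0, 0, 0, 0, 0, 0, 0]],
  ],
)

```text
time: 13.78
ee_pos: [0.5883, -0.1884, 0.1136]
tool_rot: [179.8, 29.9, 79.4]
wrist_force: [-0.5, -0.8, -0.3]
grip_width: 0.0243
grip_force: 38.0
```

```bash
python3 - <<'E'
from ins import *
state();go(.0,.0004,.022,3)
E
```

```text
cell rel seat mm xp,yp,z -0.52 0.82 32.79 [179.83447003  29.92137703  79.40224754] [-0.5 -0.8 -0.3]
step 3.6 deg 0.08
[[1.6, -0.1, 3.2, 0.07, 0.01, 0.03, 0], [1.6, -0.1, 3.2, 0.07, 0.01, 0.03, 0], [1.6, -0.1, 3.2, 0.07, 0.01, 0.03, 0]]
```

Emit:
move_arm(
  commands=[
    [[1.6, -0.1, 3.2, 0, 0, 0, 0], [1.6, -0.1, 3.2, 0, 0, 0, 0], [1.6, -0.1, 3.2, 0, 0, 0, 0], [1.8, 0, 3.1, 0, 0, 0, 0], [0, 0, 0, 0, 0, 0, 0]],
  ],
)

```text
time: 14.2
ee_pos: [0.588, -0.1891, 0.0994]
tool_rot: [179.8, 29.9, 79.4]
wrist_force: [-0.7, 0.8, -1.7]
grip_width: 0.0242
grip_force: 38.0
```

```bash
python3 - <<'E'
from ins import *
state();go(.0,.0004,.008,3)
E
```

```text
cell rel seat mm xp,yp,z 0.26 0.63 18.55 [179.83107348  29.92511987  79.39378467] [-0.7  0.8 -1.7]
step 3.5 deg 0.08
[[1.8, -0.1, 3.0, 0.07, 0.01, 0.03, 0], [1.8, -0.1, 3.0, 0.07, 0.01, 0.03, 0], [1.8, -0.1, 3.0, 0.07, 0.01, 0.03, 0]]
```

Entering without contact; continue.

Emit:
move_arm(
  commands=[
    [[1.8, -0.1, 3, 0, 0, 0, 0], [1.8, -0.1, 3, 0, 0, 0, 0], [1.8, 0, 3, 0, 0, 0, 0], [1.2, 0, 2, 0, 0, 0, 0], [0, 0, 0, 0, 0, 0, 0]],
  ],
)

```text
time: 14.62
ee_pos: [0.5879, -0.1889, 0.0869]
tool_rot: [179.8, 29.9, 79.4]
wrist_force: [-1.1, 0.5, -0.9]
grip_width: 0.024
grip_force: 38.1
```

Emit:
move_arm(
  commands=[
    [[0.9, 0, 1.5, 0, 0, 0, 0], [0.9, 0, 1.5, 0, 0, 0, 0], [0.5, 0, 0.9, 0, 0, 0, 0], [0, 0, 0, 0, 0, 0, 0]],
  ],
)

```text
time: 14.95
ee_pos: [0.5879, -0.1888, 0.0824]
tool_rot: [179.8, 29.9, 79.4]
wrist_force: [-2.6, -0.1, -1.3]
grip_width: 0.0246
grip_force: 37.9
```

```bash
python3 - <<'E'
from ins import *
state()
E
```

```text
cell rel seat mm xp,yp,z 0.04 0.5 1.58 [179.82131517  29.92562144  79.37472869] [-2.6 -0.1 -1.3]
```

Emit:
move_arm(
  commands=[
    [[0.5, 0, 0.9, 0, 0, 0, 0], [0.5, 0, 0.9, 0, 0, 0, 0], [0, 0, 0, 0, 0, 0, 0]],
  ],
)

```text
time: 15.2
ee_pos: [0.5879, -0.189, 0.0807]
tool_rot: [179.8, 29.9, 79.4]
wrist_force: [-5.2, 0.5, 0.4]
grip_width: 0.0246
grip_force: 38.1
```

Emit:
move_arm(
  commands=[
    [[0.5, 0, 0.9, 0, 0, 0, 0], [0.3, 0, 0.5, 0, 0, 0, 0], [0, 0, 0, 0, 0, 0, 0]],
  ],
)

```text
time: 15.45
ee_pos: [0.588, -0.189, 0.0801]
tool_rot: [179.8, 30.0, 79.3]
wrist_force: [-6.8, 2.2, 5.6]
grip_width: 0.0246
grip_force: 38.9
```

Emit:
move_arm(
  commands=[
    [[0, -0.8, 0, 0, 0, 0, 0], [0.4, 0, 0.7, 0, 0, 0, 0], [0, 0, 0, 0, 0, 0, 0]],
  ],
)

```text
time: 15.7
ee_pos: [0.5879, -0.189, 0.0801]
tool_rot: [179.7, 30.0, 79.3]
wrist_force: [-6.2, 2.9, 7.6]
grip_width: 0.0246
grip_force: 39.3
```

Emit:
move_arm(
  commands=[
    [[0, 0, 0, 0, 0, 0, 0.15], [0, 0, 0, 0, 0, 0, 0.45], [0, 0, 0, 0, 0, 0, 0.5], [0, 0, 0, 0, 0, 0, 0.5], [0, 0, -5, 0, 0, 0, 0.5]],
  ],
)

```text
time: 16.12
ee_pos: [0.5881, -0.1866, 0.0824]
tool_rot: [179.7, 29.9, 79.4]
wrist_force: [0.2, 0.7, -0.6]
grip_width: 0.0428
grip_force: 0.0
```

Emit:
move_arm(
  commands=[
    [[0, 0, -12, 0, 0, 0, 0.5], [0, 0, -20, 0, 0, 0, 0.5], [0, 0, -30, 0, 0, 0, 0.5], [0, 0, -30, 0, 0, 0, 0.5], [0, 0, -30, 0, 0, 0, 0.5]],
  ],
)

```text
time: 16.53
ee_pos: [0.5992, -0.1254, 0.1909]
tool_rot: [179.6, 29.9, 79.3]
wrist_force: [0.1, -0.6, 0.2]
grip_width: 0.0427
grip_force: 0.0
```

```bash
python3 - <<'E'
from ins import *
o=get_obs();d,T=cam('wrist');W=cloud(d,T);img=d['img'];z=W[...,2];cv2.imwrite('pics/w7.png',img)
hs=cv2.cvtColor(img,cv2.COLOR_BGR2HSV);h=hs[...,0].astype(int);h=np.where(h>170,h-180,h)
m=(abs(h)<6)&(hs[...,1]>150)&(abs(z-.106)<.004)&(abs(W[...,0]-.588)<.04)
m=cv2.morphologyEx(m.astype(np.uint8),cv2.MORPH_OPEN,np.ones((3,3)))>0
print(m.sum(),np.median(W[m],0),np.percentile(W[m][:,2],[5,95]),cv2.minAreaRect(W[m][:,:2].astype(np.float32)))
P=W[m];A=np.c_[P[:,:2]-P[:,:2].mean(0),np.ones(len(P))];print(np.linalg.lstsq(A,P[:,2],rcond=None)[0])
# lid angle from side cam
d,T=cam('side');W=cloud(d,T);z=W[...,2];m=(z>.16)&(W[...,1]<-.15)&(abs(W[...,0]-.58)<.09)&(abs(W[...,2]-.19)<.045)
P=W[m];L=P-C;x=L@xp;y=L@yp;k=abs(y)<.075
print(k.sum(),[ (h,np.percentile(x[k&(abs(P[:,2]-h)<.004)],[5,50,95]).round(4).tolist()) for h in (.17,.19,.21,.22,.23) if (k&(abs(P[:,2]-h)<.004)).sum()>5])
E
```

```text
745 [ 0.58982174 -0.18011039  0.10633286] [0.10388853 0.10712886] ((0.5895746350288391, -0.18216842412948608), (0.024702273309230804, 0.02463321015238762), 78.10619354248047)
[-0.00954197 -0.05048051  0.10612162]
3176 [(0.17, [0.0404, 0.0434, 0.0456]), (0.19, [0.0326, 0.035, 0.0376]), (0.21, [0.024, 0.0269, 0.029]), (0.22, [0.0163, 0.022, 0.0255]), (0.23, [0.0135, 0.0165, 0.019])]
```

View pics/w7.png

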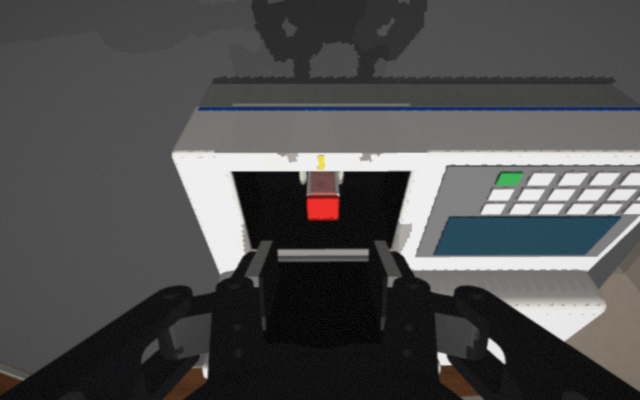

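```bash
python3 - <<'E'
from ins import *
r0=rot(79.3,0)
plan(C*[1,1,0]-.055*xp+[0,0,.33],r0,5,0)
def dev(dx,dy,dz): v=xp*dx+yp*dy+np.array([0,0,dz]);print(r0.inv().apply(v).round(1))
dev(10,0,0)
def c(t,s=95):
    t=np.radians(t);return np.array([54-s*np.cos(t)+12*np.sin(t)+11,112+s*np.sin(t)+12*np.cos(t)])
for t in range(70,-6,-5):print(t,c(t).round(1),(c(t)-c(t+5)).round(1))
E
```

```text
step 26.8 deg 5.99
[[-14.1, -0.3, -22.8, 0.2, 5.98, 0.02, 0], [-11.7, -0.4, -24.2, 0.2, 5.98, 0.02, 0], [-9.1, -0.5, -25.2, 0.2, 5.98, 0.02, 0], [-6.4, -0.6, -26.1, 0.2, 5.98, 0.02, 0], [-3.7, -0.6, -26.6, 0.2, 5.98, 0.02, 0]]
[-10.  -0.   0.]
70 [ 43.8 205.4] [-8.2 -1.5]
65 [ 35.7 203.2] [-8.1 -2.2]
60 [ 27.9 200.3] [-7.8 -2.9]
55 [ 20.3 196.7] [-7.6 -3.6]
50 [ 13.1 192.5] [-7.2 -4.2]
45 [  6.3 187.7] [-6.8 -4.8]
40 [-1.000e-01  1.823e+02] [-6.4 -5.4]
35 [ -5.9 176.3] [-5.9 -5.9]
30 [-11.3 169.9] [-5.3 -6.4]
25 [-16. 163.] [-4.8 -6.9]
20 [-20.2 155.8] [-4.1 -7.3]
15 [-23.7 148.2] [-3.5 -7.6]
10 [-26.5 140.3] [-2.8 -7.9]
5 [-28.6 132.2] [-2.1 -8.1]
0 [-30. 124.] [-1.4 -8.2]
-5 [-30.7 115.7] [-0.7 -8.3]
```

Emit:
move_arm(
  commands=[
    [[-14, -0.3, -22.8, 0, 6, 0, 0], [-11.7, -0.4, -24.2, 0, 6, 0, 0], [-9, -0.5, -25.2, 0, 6, 0, 0], [-6.4, -0.6, -26, 0, 6, 0, 0], [-3.7, -0.6, -26.6, 0, 6, 0, 0]],
  ],
)

```text
time: 17.05
ee_pos: [0.5954, -0.1297, 0.3256]
tool_rot: [179.6, -0.3, 79.6]
wrist_force: [-0.4, -0.4, -0.5]
grip_width: 0.0
grip_force: 0.0
```

Emit:
move_arm(
  commands=[
    [[-33, 0, 0, 0, 0, 0, 0], [-33, 0, 0, 0, 0, 0, 0], [-33, 0, 0, 0, 0, 0, 0], [-33, 0, 0, 0, 0, 0, 0], [0, 0, 0, 0, 0, 0, 0]],
  ],
)

```text
time: 17.47
ee_pos: [0.5694, -0.2654, 0.3222]
tool_rot: [179.8, 0.1, 79.2]
wrist_force: [0.3, -0.4, -1.2]
grip_width: 0.0001
grip_force: 0.0
```

```bash
cat >> ins.py <<'E'
def tcp():
    o=get_obs();p=np.array(o['ee_pos'])-C*[1,1,0];print('tcp x,y,z mm',(p@xp*1e3).round(1),(p@yp*1e3).round(1),(p[2]*1e3).round(1),o['tool_rot'].round(1),o['wrist_force'].round(1),o['q'].round(0),o['grip_width'])
E
python3 -c "
from ins import *
tcp()"
```

```text
tcp x,y,z mm 85.0 -3.1 322.2 [1.798e+02 1.000e-01 7.920e+01] [ 0.3 -0.4 -1.2] [-36.  14.  75.   0.  90. -25.] 0.00013629180830943333
```

Down behind the lid (117 mm), then begin the arc.

Emit:
move_arm(
  commands=[
    [[0, 1, 30, 0, 0, 0, 0], [0, 1, 30, 0, 0, 0, 0], [0, 1, 30, 0, 0, 0, 0], [5, 0, 26, 0, 0, 0, 0], [10, 0, 0, 0, 0, 0, 0]],
  ],
)

```text
time: 17.88
ee_pos: [0.574, -0.2436, 0.1997]
tool_rot: [-179.6, -0.3, 79.4]
wrist_force: [-1.2, 0.2, -1.7]
grip_width: 0.0003
grip_force: 0.0
```

Emit:
move_arm(
  commands=[
    [[10, 0, 0, 0, 0, 0, 0], [10, 0, 0, 0, 0, 0, 0], [8, 0, 1.5, 0, 0, 0, 0], [8, 0, 2, 0, 0, 0, 0], [8, 0, 2.5, 0, 0, 0, 0]],
  ],
)

```text
time: 18.3
ee_pos: [0.5867, -0.2022, 0.2027]
tool_rot: [179.5, 0.0, 79.5]
wrist_force: [0.1, -1.4, 0.5]
grip_width: 0.0002
grip_force: 0.7
```

```bash
python3 -c "
from ins import *
tcp()"
```

```text
tcp x,y,z mm 19.8 2.1 202.7 [179.5   0.   79.5] [ 0.1 -1.4  0.5] [-30.  17.  86.   0.  77. -20.] 0.00017171570955126515
```

Emit:
move_arm(
  commands=[
    [[7, 0, 7, 0, 0, 0, 0], [7, 0, 7, 0, 0, 0, 0], [6, 0, 6, 0, 0, 0, 0], [6, 0, 6, 0, 0, 0, 0], [5, 0, 6.5, 0, 0, 0, 0]],
  ],
)

```text
time: 18.72
ee_pos: [0.5911, -0.1711, 0.1673]
tool_rot: [179.8, -0.1, 79.5]
wrist_force: [0.3, 0.1, 1.4]
grip_width: -0.0003
grip_force: 0.8
```

Emit:
move_arm(
  commands=[
    [[5, 0, 6.8, 0, 0, 0, 0], [4, 0, 7.5, 0, 0, 0, 0], [4, 0, 7.5, 0, 0, 0, 0], [3, 0, 8, 0, 0, 0, 0], [0, 0, 0, 0, 0, 0, 0]],
  ],
)

```text
time: 19.13
ee_pos: [0.593, -0.155, 0.1357]
tool_rot: [180.0, -0.1, 79.5]
wrist_force: [-0.0, -0.1, -0.7]
grip_width: 0.0002
grip_force: 0.0
```

```bash
python3 -c "
from ins import *
tcp()"
```

```text
tcp x,y,z mm -27.8 -0.5 135.7 [ 1.80e+02 -1.00e-01  7.95e+01] [-0.  -0.1 -0.7] [-26.  19.  90.   0.  70. -16.] 0.00018079101873654888
```

Emit:
move_arm(
  commands=[
    [[1, 0, 5, 0, 0, 0, 0], [0, 0, 5, 0, 0, 0, 0], [0, 0, 3, 0, 0, 0, 0], [0, 0, 2, 0, 0, 0, 0], [0, 0, 0, 0, 0, 0, 0]],
  ],
)

```text
time: 19.55
ee_pos: [0.5946, -0.1552, 0.124]
tool_rot: [179.7, -0.1, 79.5]
wrist_force: [-0.9, 2.5, 5.5]
grip_width: -0.0004
grip_force: 2.4
```

Emit:
move_arm(
  commands=[
    [[0, 0, 1.5, 0, 0, 0, 0], [0, 0, 0, 0, 0, 0, 0], [0, 0, -10, 0, 0, 0, 0], [5, 0, -30, 0, 0, 0, 0], [10, 0, -30, 0, 0, 0, 0]],
  ],
)

```text
time: 19.97
ee_pos: [0.5956, -0.1409, 0.1912]
tool_rot: [180.0, -0.1, 79.4]
wrist_force: [-0.0, 0.0, 0.9]
grip_width: -0.0004
grip_force: 0.0
```

Emit:
move_arm(
  commands=[
    [[35, -20, -10, 0, 0, 0, 0], [35, -20, -10, 0, 0, 0, 0], [35, -20, 0, 0, 0, 0, 0], [35, -20, 0, 0, 0, 0, 0], [0, 0, 0, 0, 0, 0, 0]],
  ],
)

```text
time: 20.38
ee_pos: [0.5416, 0.0175, 0.212]
tool_rot: [179.8, -0.2, 79.8]
wrist_force: [-0.2, -0.3, 0.3]
grip_width: -0.0002
grip_force: 0.0
```

```bash
python3 - <<'E'
from ins import *
tcp();d,T=cam('side');W=cloud(d,T);z=W[...,2]
L=W-C;x=L@xp;y=L@yp
for a in (-.045,-.02,.0,.02,.04):
    k=(abs(x-a)<.006)&(abs(y)<.06);print(a,k.sum(),np.median(z[k]).round(4) if k.sum() else '')
d,T=cam('scene');W=cloud(d,T);z=W[...,2];cv2.imwrite('pics/s9.png',cv2.resize(d['img'][130:380,60:460],None,fx=2,fy=2))
L=W-C;x=L@xp;y=L@yp
for a in (-.055,-.045,-.02,.0,.02,.04):
    k=(abs(x-a)<.006)&(abs(y)<.06);print(a,k.sum(),np.median(z[k]).round(4) if k.sum() else '')
E
```

```text
tcp x,y,z mm -187.7 -83.0 212.0 [179.8  -0.2  79.8] [-0.2 -0.3  0.3] [-11.   5.  98.   0.  77.  -1.] -0.0001572382620799005
-0.045 227 0.1227
-0.02 257 0.1227
0.0 268 0.123
0.02 285 0.1228
0.04 308 0.1228
-0.055 495 0.1176
-0.045 247 0.1243
-0.02 246 0.1243
0.0 256 0.1242
0.02 257 0.1242
0.04 255 0.1242
```

View pics/s9.png

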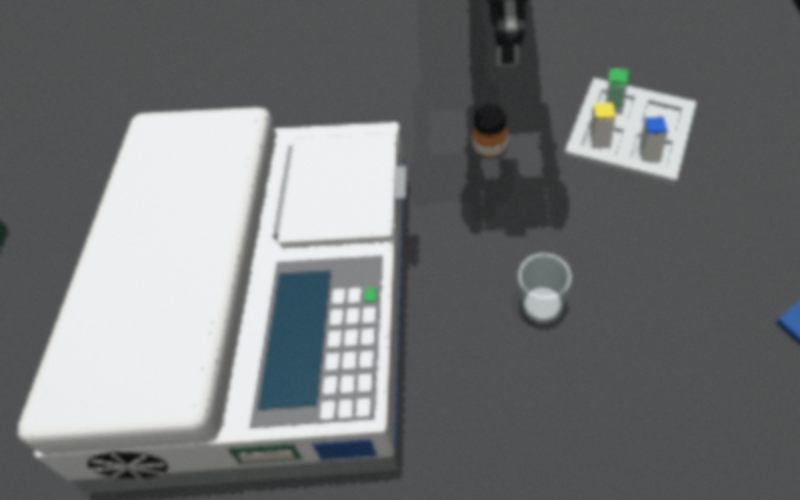

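The lid is flat at 124 mm, so it is shut. The blank stands in its pocket (654,140), and the green and yellow cells, jar and beaker are where they were. The arm is clear.

```bash
python3 -c "
from station import job
print(job.sign_off())"
```

```text
the job is handed in; nothing more can be done
None
```

The job is handed in at about 20 s on the robot clock: the blank stands upright in the tray's empty pocket, the red standard is home in the holder with its clear faces across the light path, the lid is shut, and the other items look unmoved in the last picture.

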